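Load a label roll onto the rewinder's keyed spindle

ROBOT

A 7-joint arm with a two-finger parallel gripper is mounted at the origin on the work surface. World frame = base frame: x ahead of the robot, y to its left, z up, the work surface at z = 0. Lengths are in m, angles in rad, forces in N, time in s.
With the tool pointing down it reaches from about 0.4 to 0.85 m from the base axis. Payload 4.5 kg.
Tool frame: the origin (TCP) lies midway between the tips of the shut fingers; the grasp point (between the pads) lies 19 mm behind it; z points along the fingers, y is the line along which they close (so a half turn about z gives the same grasp; the last joint's range is limited). The gripper opens to 88 mm and grips with 3 to 60 N. Pads are 18 mm wide; open, the fingers measure 123 mm over their backs; the gripper's body (75 mm by 187 mm) begins 45 mm behind the grasp point.
Start: joints at [-1.269, 0.689, -0.195, 1.565, 0.157, 0.902, -0.215], TCP at [0.165, 0.603, 0.239] pointing down, gripper open.
Joint ranges: [-3.01, 3.01], [-0.46, 2.08], [-1.47, 1.51], [0.13, 2.56], [-1, 4.14], [0.04, 2.09], [-2.66, 2.66]. Speed limits (rad/s): [2.57, 2.57, 3.14, 3.14, 3.14, 3.14, 3.14].

INTERFACE

Orientations are given as a unit quaternion [x, y, z, w].
In Python, from plant import sensors, eyes, finish_job gives the robot as it stands.
- The arm moves only by the tool send_rows, never from a script. Its argument "rows" is text: rows parted by semicolons, each of 4 numbers parted by spaces: the shift along the tool's x, y, z normalised to -1 to 1, where 1 is 30 cm, then the turn about the tool's z normalised to -1 to 1, where 1 is 2 pi rad. A call has 1 to 10 rows; each row is the pose to reach, as a shift and turn from the pose commanded when the call began, along the tool's axes at that moment, turning the shorter way round; what a row does not reach only later rows make up. A row lasts 1/12 s, in which the tool goes at most 41.7 mm and 7.16 degrees, less where a joint would pass 70% of its speed; a pose out of reach is approached as far as the arm can. A call with a number of a shift or a turn outside -1 to 1 is refused whole. A call with a gripper value outside its range is refused whole. "jaw" is the closure, from -1 (fully open) to 1 (shut), set as the call begins (left out, the last holds). The fingers move at their own pace and stop on an object; "force" is the grip in N (left out, the last holds). Time passes only in rows, so rows that repeat a pose let the fingers close. It gives the time, the measured TCP pose, the force, the opening and the grip force at its end, in the units of the state.
- sensors.get_state(): the state, without advancing time (a new reading comes with each control period).
- eyes.snapshot(name): name is "side" or "top" or "wrist"; returns (picture, depth): 480x640x3 uint8, red, green, blue; 480x640 float32, m along the optical axis (not along the pixel's ray), 0 where there is no reading.
- eyes.calibration(name): a dict with "fov_y" (degrees; the focal length in pixels is half the picture's height over the tangent of half this angle, whatever the lens; pixels are square), "cx", "cy" (the principal point, pixels), "world_from_camera" (4x4, takes a point from camera to world coordinates). Camera axes: x right, y down, z forward; pixel columns grow to the right and rows downward; lengths in m; the calibration is good to about 2 mm. The wrist camera is an equidistant fisheye: a pixel r from the principal point sees the ray r / f radians off the axis. A picture is of the moment at which its call begins: read the wrist's pose just before it. calibration takes no time and is no camera call; for the wrist camera it gives the pose at the moment of the call.
- finish_job(): hands the job in; it is judged then, once.
The state is a dict: "clock": time; "q": joint angles; "qd": joint speeds; "joint_torque": joint torques, N m; "tool_pos": TCP position; "eef_rot": TCP orientation; "contact_force": force on the tool from outside, world axes, zero at the start; "moment": the same for the moment, N m; "opening": opening from 0.0 (shut) to 1.0 (fully open); "finger_force": force on a finger pad.
Only numpy, scipy, OpenCV 4.12 (cv2) and the standard library are available. Lean on these libraries where they do the work, as an engineer would, in place of code of your own. Each camera call takes 0.05 s, during which the arm holds its last target. There are 200 camera calls.

TASK

Take the tall label roll with the notched core out of the white basket and load it, standing upright, onto the spindle of the label rewinder, turning it until the notches of its core drop over the hub's four drive lugs and the core sits fully home on the platter. Leave the other stock in the basket and the other things on the bench standing where they are.

Things in the scene. Friction and masses are not known exactly. Their poses are not given: they have to be found in the camera images.
- roll: The label roll to load, upright in the basket: white paper 60 mm in diameter, 76 mm tall, on a brown core 44 mm in diameter, 100 mm tall, standing out 12 mm past the paper at each end. Straight 26 mm bore right through. 0.2 to 0.45 kg. Each core end has four notches along the roll's own +x, +y, -x, -y (see roll_mid). Origin: centre of the lower end; z along the axis, up.
- roll_mid (a point): Middle of the roll, on its axis, 50 mm above its lower end. The notches across each end of the core form a cross: each 10 mm wide and 12 mm deep, cut right through the core's wall. Both ends are alike; either may go down.
- rewinder: Label rewinder, fixed: grey motor box 150 x 150 mm, 50 mm high, with two pins 12 mm in diameter and 28 mm high on its top, 62 mm in +x and 62 mm in +-y from its middle. The hub with platter, lugs and spindle stands in its middle. Origin: centre of the underside, on the bench; z up.
- seat (a point): Centre of the top of the hub's aluminium platter (86 mm in diameter), 60 mm above the bench. Four dark drive lugs stand out like a cross from the spindle's foot: 6 mm wide, 10 mm high, rounded on top, reaching 20 mm from the axis. The hub is left at any angle, stiff to turn (0.6 N m); this point's axes are the motor box's and do not show the lugs' angle.
- spindle_tip (a point): Tip of the upright steel spindle, 65 mm above the platter. The spindle is 22 mm in diameter up to 50 mm above the platter, then tapers. A roll resting on top of the lugs stands 10 mm above the platter; a roll that is home stands on the platter.
- basket: White plastic basket, fixed, 200 x 300 mm, 60 mm high, walls and floor 5 mm; holds the roll and other stock, which stand in a row along its y axis in any order. Origin: centre of the underside, on the bench.
- short_roll: Bystander in the basket: plain white paper roll standing upright, 60 mm in diameter, 62 mm tall, without notches. Origin: centre of the lower end.
- bare_core: Bystander in the basket: empty brown tube standing upright, 44 mm in diameter, 84 mm tall, without paper or notches. Origin: centre of the lower end.
- gift_box: Bystander in the basket: grey box 36 x 130 x 30 mm lying along the basket's far wall. Origin: centre of the underside.
- ink_jar: Bystander on the bench: glass jar 48 mm in diameter, 50 mm tall. Origin: centre of the underside.
- pen_case: Bystander on the bench: green case 60 x 170 x 35 mm. Origin: centre of the underside.
- scanner: Bystander on the bench: hand scanner standing on its foot, 85 x 60 mm, 123 mm tall. Origin: centre of the underside.
Mind the look-alikes: they are no part of the job. What is shaped like the rewinder but green is not meant.

How it is judged:
On the way:
1. the roll is lifted clear of the basket (height (world z) of roll above 0.08 m), for 0.1 s.
At the end, for the whole second after the job is handed in: The roll stands at rest on the spindle, keyed over the lugs: its middle is within 6 mm of the spindle axis and 50 mm +- 4 mm above the platter, and it leans less than 0.06 rad (horizontal distance between roll_mid and seat below 0.006 m and z of roll_mid in the frame of seat between 0.046 and 0.054 m and angle between the z axis of roll and the z axis of seat, either way round below 0.06 rad and linear speed of roll below 0.02 m/s); the robot touches nothing.
It fails at once if another thing in the basket or on the bench is moved by more than 40 mm or tipped over (distance of any of short_roll, bare_core, gift_box, ink_jar, pen_case, scanner from where it was at the start of the episode above 0.04 m or angle between any of short_roll, bare_core, gift_box, ink_jar, pen_case, scanner's own z axis and vertical above 0.6 rad).
It also fails if it takes over 58 s, if anything falls off the work surface, if the arm or the gripper's body presses on something with over 40 N, if the wrist force passes 120 N, or if a joint passes its speed limit or range.

## Working session

There is one attempt and no reset: what is moved stays moved. The work goes in short steps, Python scripts to look and compute and a tool call to move; the robot and the scene stay as the last step left them, time stands still between calls to the robot, and variables do not carry over. Pictures are saved under pics/ and viewed, at most 10 in all, crops included, and the job is handed in when it is done.

Besides the shell and the picture viewer there is one more tool, called after ">>>" as a command line: name --argument value ..., lists and objects as JSON in quotes. send_rows: Moves the arm, as the interface text tells. Scaled input: -1 to 1 covers 30 cm each way for a shift and 2 pi rad each way for a turn. Its arguments: {"type":"object","properties":{"rows":{"type":"string"},"jaw":{"type":"number"},"force":{"type":"number"}},"required":["rows"]}

```bash
mkdir -p pics
cat > h.py <<'E'
import numpy as np,cv2
from plant import sensors,eyes
def cal(n):
    c=eyes.calibration(n); f=240/np.tan(np.radians(c["fov_y"])/2); return f,c["cx"],c["cy"],np.array(c["world_from_camera"])
def cloud(n,d,C=None):
    f,cx,cy,T=C or cal(n); v,u=np.mgrid[0:480,0:640]
    a,b=u-cx,v-cy
    if n=="wrist":
        r=np.hypot(a,b)+1e-9; t=np.tan(np.minimum(r/f,1.5))/r; X=np.dstack([a*t*d,b*t*d,d])
    else: X=np.dstack([a/f*d,b/f*d,d])
    return X@T[:3,:3].T+T[:3,3]
def ray(n,u,v,C=None):
    f,cx,cy,T=C or cal(n); a,b=u-cx,v-cy
    if n=="wrist":
        r=np.hypot(a,b)+1e-9; w=np.array([a/r*np.sin(r/f),b/r*np.sin(r/f),np.cos(r/f)])
    else: w=np.array([a/f,b/f,1]); 
    w=w/np.linalg.norm(w); return T[:3,3],T[:3,:3]@w
def onplane(n,u,v,z,C=None):
    o,w=ray(n,u,v,C); return o+w*(z-o[2])/w[2]
E
python3 - <<'E'
from h import *
print({k:np.round(v,3).tolist() for k,v in sensors.get_state().items()})
for n in("top","side","wrist"):
    C=cal(n);p,d=eyes.snapshot(n); cv2.imwrite(f"pics/{n}0.png",p[...,::-1]); np.savez(f"{n}0.npz",p=p,d=d,f=C[0],cx=C[1],cy=C[2],T=C[3]); print(n,C[0],np.round(C[3],3).tolist(),(d>0).mean())
E
```

```text
{'clock': 0.0, 'q': [-1.269, 0.69, -0.195, 1.566, 0.157, 0.902, -0.215], 'qd': [-0.001, -0.0, -0.0, -0.001, 0.0, 0.001, -0.001], 'joint_torque': [-0.001, -52.755, -1.267, -15.343, -0.053, 0.006, 0.0], 'tool_pos': [0.165, 0.602, 0.238], 'eef_rot': [0.133, 0.991, -0.001, -0.0], 'contact_force': [-0.202, -0.395, 0.592], 'moment': [-0.003, -0.004, -0.053], 'finger_force': 0.0, 'opening': 0.998}
top 548.0288239215381 [[0.024, -0.983, 0.183, 0.338], [-1.0, -0.027, -0.012, -0.072], [0.017, -0.183, -0.983, 1.271], [0.0, 0.0, 0.0, 1.0]] 0.996142578125
side 554.4395350932156 [[0.82, -0.335, 0.464, -0.085], [-0.572, -0.446, 0.689, -0.991], [-0.024, -0.83, -0.557, 0.833], [0.0, 0.0, 0.0, 1.0]] 0.995859375
wrist 371.64829954431775 [[0.265, 0.925, 0.274, 0.094], [0.964, -0.254, -0.077, 0.622], [-0.002, 0.284, -0.959, 0.384], [0.0, 0.0, 0.0, 1.0]] 0.9900358072916666
```

View pics/top0.png

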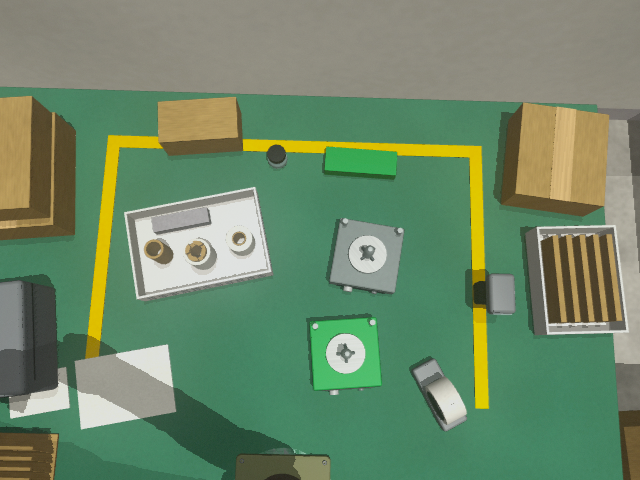

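View pics/side0.png

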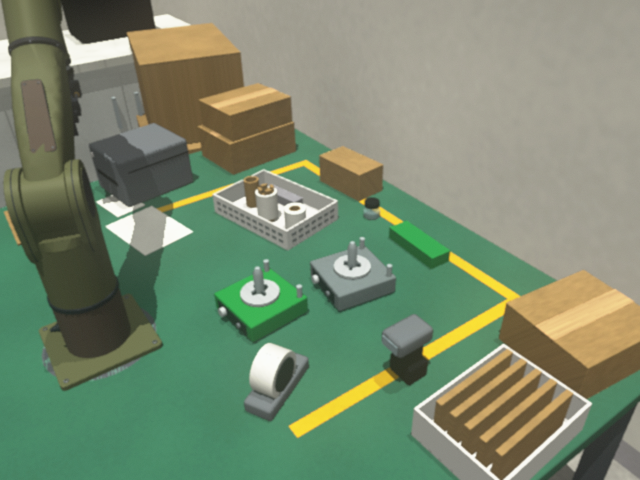

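The top view shows the basket with the bare core at (155,250), the notched roll at (197,252) and the short roll at (239,239). The grey rewinder's spindle is at (367,255) and the green look-alike's at (346,353). The side view agrees: the notched roll is in the middle of the row at (266,203), and the grey rewinder is at (352,265).

```bash
cat > m1.py <<'E'
from h import *
P={}
for n in("top","side"):
    z=np.load(f"{n}0.npz"); C=(float(z["f"]),float(z["cx"]),float(z["cy"]),z["T"]); P[n]=(z["p"],cloud(n,z["d"],C),C)
def circ(n,box,zlo,zhi,col=None):
    p,X,C=P[n]; u0,v0,u1,v1=box; S=X[v0:v1,u0:u1]
    m=(S[...,2]>zlo)&(S[...,2]<zhi); q=S[m]
    if len(q)<5: print(n,box,"few",len(q)); return
    (c,r)=cv2.minEnclosingCircle(q[:,:2].astype(np.float32)); print(n,box,zlo,"n",len(q),"med",np.round(np.median(q,0),4),"circ",np.round(c,4),"r",round(r,4))
for b in((140,232,172,268),(180,235,215,272),(222,222,256,256)):
    for lo,hi in((.05,.12),(.075,.096),(.097,.115)): circ("top",b,lo,hi)
for b in((240,170,258,210),(254,178,279,225),(280,198,308,230)):
    for lo,hi in((.05,.12),(.097,.115)): circ("side",b,lo,hi)
for lo,hi in((.054,.064),(.066,.08),(.09,.13)):
    circ("top",(345,232,390,276),lo,hi); circ("side",(328,235,372,282),lo,hi)
# spindle/platter by colour: box orientation
p,X,C=P["top"]
S=X[210:300,320:412]; m=(S[...,2]>.042)&(S[...,2]<.055)
q=S[m][:,:2].astype(np.float32); print("box",cv2.minAreaRect(q*1000))
S=X[180:305,120:275]; m=(S[...,2]>.052)&(S[...,2]<.066); q=S[m][:,:2].astype(np.float32); print("basket",cv2.minAreaRect(q*1000))
s=np.load("top0.npz")["p"]; a=cv2.resize(s[180:310,120:280,::-1],None,fx=2.5,fy=2.5,interpolation=3); b=cv2.resize(s[210:300,320:415,::-1],None,fx=4,fy=3.6111,interpolation=3)
cv2.imwrite("pics/crop1.png",np.hstack([a,b[:a.shape[0]]]) if a.shape[0]==b.shape[0] else a)
E
python3 m1.py
```

```text
top (140, 232, 172, 268) 0.05 n 341 med [0.5386 0.2911 0.0829] circ [0.5384 0.2921] r 0.0226
top (140, 232, 172, 268) 0.075 n 217 med [0.538  0.2912 0.0881] circ [0.5384 0.2921] r 0.0226
top (140, 232, 172, 268) few 0
top (180, 235, 215, 272) 0.05 n 671 med [0.5316 0.194  0.0934] circ [0.5345 0.1975] r 0.0307
top (180, 235, 215, 272) 0.075 n 344 med [0.5307 0.193  0.0924] circ [0.5346 0.1975] r 0.0306
top (180, 235, 215, 272) 0.097 n 199 med [0.5339 0.1968 0.1046] circ [0.5336 0.197 ] r 0.029
top (222, 222, 256, 256) 0.05 n 500 med [0.5703 0.1116 0.0674] circ [0.5711 0.1128] r 0.0307
top (222, 222, 256, 256) few 2
top (222, 222, 256, 256) few 0
side (240, 170, 258, 210) 0.05 n 313 med [0.5328 0.2834 0.0763] circ [0.5328 0.2837] r 0.1089
side (240, 170, 258, 210) few 3
side (254, 178, 279, 225) 0.05 n 665 med [0.5274 0.1827 0.0801] circ [0.5615 0.199 ] r 0.1393
side (254, 178, 279, 225) 0.097 n 122 med [0.5353 0.1976 0.1036] circ [0.5311 0.1983] r 0.0295
side (280, 198, 308, 230) 0.05 n 424 med [0.562  0.0954 0.0629] circ [0.5529 0.0876] r 0.0657
side (280, 198, 308, 230) few 0
top (345, 232, 390, 276) 0.054 n 926 med [ 0.5428 -0.1753  0.0605] circ [ 0.5473 -0.1799] r 0.0637
side (328, 235, 372, 282) 0.054 n 600 med [ 0.5381 -0.1829  0.0606] circ [ 0.5504 -0.1561] r 0.0782
top (345, 232, 390, 276) 0.066 n 71 med [ 0.5359 -0.1707  0.0691] circ [ 0.5442 -0.175 ] r 0.0414
side (328, 235, 372, 282) 0.066 n 107 med [ 0.547  -0.176   0.0714] circ [ 0.5777 -0.1533] r 0.0581
top (345, 232, 390, 276) 0.09 n 95 med [ 0.5423 -0.1745  0.1161] circ [ 0.5448 -0.1756] r 0.0111
side (328, 235, 372, 282) 0.09 n 128 med [ 0.5423 -0.1795  0.1102] circ [ 0.5444 -0.1761] r 0.0115
box ((539.3628540039062, -175.4749755859375), (150.22674560546875, 163.038330078125), 81.56683349609375)
basket ((562.5353393554688, 207.02566528320312), (201.87451171875, 301.4246826171875), 13.133649826049805)
```

View pics/wrist0.png

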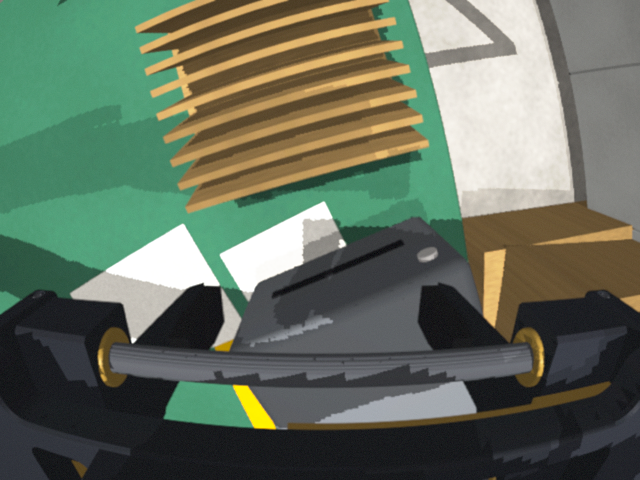

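Both views agree. The roll is at (0.534, 0.197) with its top at 0.105 m, and the spindle is at (0.5447, -0.1757) with its tip near 0.125 m and the platter at 0.060 m. The wrist view shows the jaw around (320,330), with the roll not yet in sight. I'm moving above the roll, turning to close along the basket's x axis.

>>> send_rows --rows "-0.772 -0.4875 0 0.171;-0.772 -0.4875 0 0.171;-0.772 -0.4875 0 0.171;-0.772 -0.4875 0 0.171;-0.772 -0.4875 0 0.171;-0.772 -0.4875 0 0.171;-0.772 -0.4875 0 0.171;-0.772 -0.4875 0 0.171;-0.772 -0.4875 0 0.171;-0.772 -0.4875 0 0.171" --jaw -0.7 --force 25

```text
clock: 0.98
tool_pos: [0.3503, 0.3999, 0.2386]
eef_rot: [0.623, 0.782, -0.0, 0.0]
contact_force: [-0.1, 0.4, -0.1]
opening: 0.85
finger_force: 0.0
```

```bash
cat > go.py <<'E'
from h import *
from scipy.spatial.transform import Rotation as R
def go(x,y,z,yaw=None):
    s=sensors.get_state(); M=R.from_quat(s["eef_rot"]).as_matrix()
    d=M.T@(np.array([x,y,z])-s["tool_pos"]); a=np.degrees(np.arctan2(M[1,1],M[0,1]))
    t=0 if yaw is None else (a-yaw+90)%180-90
    print("clock",round(s["clock"],2),"pos",np.round(s["tool_pos"],4),"toolz",np.round(M[:,2],4),"yaw",round(a,2),"q7",round(s["q"][6],2),"op",round(s["opening"]*88,1),"rows",np.round(d/.3,4),"turn",round(t/360,4))
if __name__=="__main__":
    import sys; go(*map(float,sys.argv[1:]))
E
python3 go.py .5345 .1975 .238 13.1
```

```text
clock 0.98 pos [0.3503 0.3999 0.2386] toolz [ 1.e-04 -5.e-04 -1.e+00] yaw 12.93 q7 -0.64 op 74.8 rows [-0.7949  0.4474  0.0024] turn -0.0005
```

>>> send_rows --rows "-0.795 0.447 0 0;-0.795 0.447 0 0;-0.795 0.447 0 0;-0.795 0.447 0 0;-0.795 0.447 0 0;-0.795 0.447 0 0;-0.795 0.447 0 0;-0.795 0.447 0 0;-0.795 0.447 0 0;-0.795 0.447 0 0"

```text
clock: 1.82
tool_pos: [0.5336, 0.2, 0.2384]
eef_rot: [0.621, 0.784, -0.0, -0.001]
contact_force: [-0.5, 0.9, 0.2]
opening: 0.85
finger_force: 0.0
```

```bash
python3 - <<'E'
from h import *
C=cal("wrist");p,d=eyes.snapshot("wrist");np.savez("w1.npz",p=p,d=d,f=C[0],cx=C[1],cy=C[2],T=C[3])
cv2.imwrite("pics/w1.png",p[...,::-1])
X=cloud("wrist",d,C); m=(X[...,2]>.097)&(X[...,2]<.115)&(np.hypot(X[...,0]-.5345,X[...,1]-.1975)<.03)
q=X[m]; print(len(q),np.median(q,0)); print(cv2.minEnclosingCircle(q[:,:2].astype(np.float32)))
E
python3 go.py .5345 .1975 .066 13.1
```

```text
1215 [0.53241396 0.20087819 0.10528471]
((0.5325641632080078, 0.2001417726278305), 0.022925343364477158)
clock 1.87 pos [0.5334 0.2005 0.2385] toolz [-0.0014  0.0012 -1.    ] yaw 13.33 q7 -0.17 op 74.5 rows [-0.0115  0.002   0.575 ] turn 0.0006
```

View pics/w1.png

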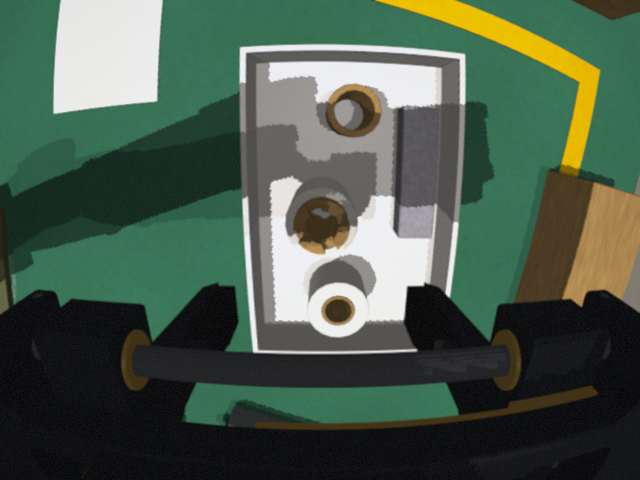

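The wrist view has the notched core ring at (322,225), the short roll at (338,310) and the bare core at (353,110). The jaw line straddles the roll with nothing in the way.

```bash
cat > ph.py <<'E'
from h import *
def phase(X,c,lo,hi,r0,r1,verbose=True):
    a=X[...,:2]-c; r=np.hypot(a[...,0],a[...,1]); t=np.arctan2(a[...,1],a[...,0]); z=X[...,2]
    A=(r>r0)&(r<r1); m=A&(z>lo)&(z<hi)
    # uniform in area weighting: fraction present per 5deg world-angle bin
    h=np.histogram(t[m],72,(-np.pi,np.pi))[0].astype(float)
    if verbose: print(h.astype(int).tolist())
    h=np.minimum(h,np.percentile(h,70)); b=np.arange(-177.5,180,5)
    s=np.sum(h*np.exp(4j*np.radians(b))); return np.degrees(np.angle(s))/4, abs(s)/h.sum()
def load(f):
    z=np.load(f); return z["p"],z["d"],(float(z["f"]),float(z["cx"]),float(z["cy"]),z["T"])
E
python3 - <<'E'
from ph import *
p,d,C=load("w1.npz"); X=cloud("wrist",d,C)
a,k=phase(X,np.array([.5326,.2001]),.099,.112,.0145,.021); print("solid dir",a,"notch",(a+45+45)%90-45,k)
p,d,C=load("top0.npz"); X=cloud("top",d,C)
a,k=phase(X,np.array([.5345,.1975]),.099,.112,.0145,.021); print("solid dir",a,"notch",(a+90)%90-45,k)
# lugs from top0, solid = lug dir
a,k=phase(X,np.array([.5447,-.1757]),.065,.075,.012,.02); print("lug",(a+45)%90-45,k)
E
```

```text
[15, 15, 19, 7, 0, 0, 0, 0, 0, 5, 21, 18, 16, 14, 18, 16, 13, 14, 17, 12, 15, 15, 0, 0, 0, 0, 0, 1, 15, 12, 16, 17, 16, 17, 15, 15, 18, 14, 19, 18, 1, 0, 0, 0, 0, 3, 13, 17, 16, 17, 15, 17, 16, 16, 16, 15, 16, 12, 0, 0, 0, 0, 0, 5, 17, 16, 18, 15, 16, 16, 17, 19]
solid dir -11.133923185985433 notch 33.866076814014576 0.41072867541506586
[2, 3, 2, 0, 0, 0, 0, 0, 0, 1, 2, 2, 3, 2, 4, 1, 2, 3, 3, 1, 2, 2, 0, 0, 0, 0, 0, 1, 1, 1, 3, 2, 2, 2, 3, 2, 1, 3, 2, 2, 0, 0, 0, 0, 0, 0, 1, 2, 2, 1, 2, 2, 3, 2, 3, 2, 4, 3, 0, 0, 0, 0, 0, 1, 3, 3, 2, 1, 1, 5, 3, 1]
solid dir -10.541057494733966 notch 34.45894250526604 0.3951141212180664
[0, 1, 0, 1, 0, 2, 1, 3, 2, 0, 3, 0, 0, 1, 0, 0, 0, 0, 0, 0, 1, 0, 0, 0, 0, 1, 0, 0, 0, 0, 0, 0, 0, 0, 0, 0, 0, 0, 0, 0, 0, 1, 2, 2, 1, 4, 2, 0, 0, 1, 0, 0, 0, 0, 0, 0, 0, 0, 0, 1, 2, 2, 3, 2, 0, 0, 0, 0, 1, 0, 1, 0]
lug 38.30274437792119 0.46749784357872787
```

>>> send_rows --rows "-0.009 0 0.2 0;-0.009 0 0.3 0;-0.009 0 0.4 0;-0.009 0 0.5 0;-0.009 0 0.575 0;-0.009 0 0.575 0;-0.009 0 0.575 0;-0.009 0 0.575 0"

```text
clock: 2.53
tool_pos: [0.5356, 0.1973, 0.0675]
eef_rot: [0.621, 0.784, 0.001, 0.0]
contact_force: [-0.4, 0.2, 0.9]
opening: 0.851
finger_force: 0.0
```

>>> send_rows --rows "0 0 0 0;0 0 0 0;0 0 0 0;0 0 0 0;0 0 0 0;0 0 0 0;0 0 0 0;0 0 0 0;0 0 0 0;0 0 0 0" --jaw 1 --force 25

```text
clock: 3.37
tool_pos: [0.5357, 0.1964, 0.0678]
eef_rot: [0.622, 0.783, 0.001, 0.0]
contact_force: [-2.4, -0.1, 6.5]
opening: 0.679
finger_force: 25.0
```

Gripped at 59.8 mm, which matches the 60 mm paper. Lifting next.

>>> send_rows --rows "0 0 -0.05 0;0 0 -0.15 0;0 0 -0.25 0;0 0 -0.35 0;0 0 -0.45 0;0 0 -0.55 0;0 0 -0.55 0;0 0 -0.55 0;0 0 -0.55 0"

```text
clock: 4.12
tool_pos: [0.5342, 0.1955, 0.2303]
eef_rot: [0.622, 0.783, -0.001, -0.001]
contact_force: [-0.6, -0.2, -3.6]
opening: 0.677
finger_force: 25.0
```

```bash
python3 go.py .40 -.06 .233 13.1; python3 go.py .41 0 .233 -20
```

```text
clock 4.12 pos [0.5342 0.1955 0.2303] toolz [-2.1e-03 -7.0e-04 -1.0e+00] yaw 13.1 q7 -0.16 op 59.6 rows [-0.7281 -0.6287 -0.0075] turn 0.0
clock 4.12 pos [0.5342 0.1955 0.2303] toolz [-2.1e-03 -7.0e-04 -1.0e+00] yaw 13.1 q7 -0.16 op 59.6 rows [-0.5409 -0.5509 -0.0077] turn 0.092
```

>>> send_rows --rows "-0.8 -0.166 0 0;-0.8 -0.166 0 0;-0.8 -0.166 0 0;-0.8 -0.166 0 0;-0.8 -0.166 0 0;-0.8 -0.166 0 0;-0.8 -0.166 0 0"

```text
clock: 4.7
tool_pos: [0.5389, -0.0607, 0.2293]
eef_rot: [0.627, 0.779, -0.004, 0.001]
contact_force: [0.1, -1.8, -2.4]
opening: 0.682
finger_force: 25.0
```

>>> send_rows --rows "-0.8 -0.166 0 0;-0.8 -0.166 0 0;-0.8 -0.166 0 0;-0.8 -0.166 0 0;-0.8 -0.166 0 0;-0.8 -0.166 0 0;-0.8 -0.166 0 0;-0.8 -0.166 0 0;-0.8 -0.166 0 0;-0.8 -0.166 0 0"

```text
clock: 5.53
tool_pos: [0.547, -0.2916, 0.2298]
eef_rot: [0.621, 0.784, 0.0, -0.002]
contact_force: [1.4, 0.1, -3.7]
opening: 0.677
finger_force: 25.0
```

```bash
cat > look.py <<'E'
from ph import *
import sys
n,f=sys.argv[1:3]; C=cal(n);p,d=eyes.snapshot(n);np.savez(f+".npz",p=p,d=d,f=C[0],cx=C[1],cy=C[2],T=C[3]); cv2.imwrite(f"pics/{f}.png",p[...,::-1])
E
python3 go.py .5447 -.1757 .233 13.1; python3 look.py wrist w2; python3 look.py top t2
python3 - <<'E'
from ph import *
p,d,C=load("w2.npz"); X=cloud("wrist",d,C); c0=np.array([.5447,-.1757])
R=np.hypot(*(X[...,:2]-c0).transpose(2,0,1))
m=(R<.02)&(X[...,2]>.09)&(X[...,2]<.13); q=X[m][:,:2].astype(np.float32); print("spindle",len(q),cv2.minEnclosingCircle(q) if len(q) else 0, X[m][:,2].max() if len(q) else 0)
m=(R<.055)&(X[...,2]>.056)&(X[...,2]<.066); q=X[m]; print("platter",len(q),np.median(q[:,2]),cv2.minEnclosingCircle(q[:,:2].astype(np.float32)))
a,k=phase(X,c0,.065,.075,.0125,.021); print("lug",a,k)
E
```

```text
clock 5.53 pos [ 0.547  -0.2916  0.2298] toolz [-0.0021  0.0028 -1.    ] yaw 13.25 q7 0.63 op 59.6 rows [ 0.3778  0.0812 -0.0095] turn 0.0004
spindle 789 ((0.5433691740036011, -0.17477181553840637), 0.011220582760870457) 0.1265041826941818
platter 6628 0.060440065844077906 ((0.54335618019104, -0.1743745356798172), 0.043378282338380814)
[0, 0, 0, 0, 3, 14, 17, 18, 19, 4, 0, 0, 0, 0, 0, 0, 0, 0, 0, 0, 0, 0, 1, 8, 15, 11, 12, 8, 2, 0, 0, 0, 0, 0, 0, 0, 0, 0, 0, 0, 0, 0, 0, 5, 4, 4, 1, 0, 0, 0, 0, 0, 0, 0, 0, 0, 0, 0, 0, 0, 2, 8, 10, 12, 10, 2, 0, 0, 0, 0, 0, 0]
lug 40.257094577035694 0.7905898775971928
```

View pics/w2.png

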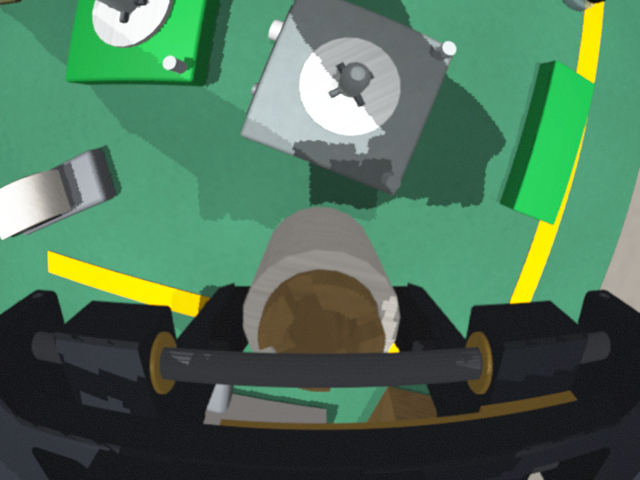

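The wrist view shows the spindle at (355,75) on the grey rewinder's platter with its lugs clear to see. The held roll's notched core end is at (322,310) and upright. Next I measure both within the same pictures.

```bash
cat > meas.py <<'E'
from ph import *
from scipy.optimize import least_squares
def core(n,f,c0,zt):
    p,d,C=load(f); X=cloud(n,d,C); R=np.hypot(X[...,0]-c0[0],X[...,1]-c0[1])
    m=(R<.03)&(X[...,2]>zt-.005)&(X[...,2]<zt+.006); q=X[m]
    # outer rim: farthest point per angle bin
    c=np.array(c0)
    for _ in range(5):
        a=q[:,:2]-c; t=np.degrees(np.arctan2(a[:,1],a[:,0]))//8; r=np.hypot(a[:,0],a[:,1])
        rim=np.array([a[t==k][np.argmax(r[t==k])] for k in np.unique(t) if r[t==k].max()>.018])
        s=least_squares(lambda x:np.hypot(*(rim-x).T)-.022,[0,0],loss="soft_l1",f_scale=.001).x; c=c+s
    ph,k=phase(X,c,zt-.006,zt+.006,.0145,.021); print(n,"core",np.round(c,4),"z",np.median(q[:,2]),"rim",len(rim),"notch",(ph+90)%90-45,k)
def hub(n,f,c0):
    p,d,C=load(f); X=cloud(n,d,C); c=np.array(c0)
    for _ in range(3):
        R=np.hypot(X[...,0]-c[0],X[...,1]-c[1]); m=(R<.05)&(X[...,2]>.056)&(X[...,2]<.066)
        c=np.array(cv2.minEnclosingCircle(X[m][:,:2].astype(np.float32))[0]) if n=="wrist" else c
    ph,k=phase(X,c,.0655,.075,.0125,.021,False); print(n,"hub",np.round(c,4),"lug",(ph+45)%90-45,k)
    # lug pixels: per-lug centroid angles
    a=X[...,:2]-c; R=np.hypot(*a.transpose(2,0,1)); m=(R>.0125)&(R<.021)&(X[...,2]>.0655)&(X[...,2]<.075); t=np.degrees(np.arctan2(a[...,1],a[...,0]))[m]
    for k in range(4):
        g=t[np.abs((t-(ph+90*k)+180)%360-180)<25]; g=(g-(ph+90*k)+180)%360-180; print("  ",round(float(ph+90*k),1),len(g),round(float(np.median(g)),1))
E
python3 - <<'E'
from meas import *
core("wrist","w2.npz",(.547,-.2906),.267); core("top","t2.npz",(.547,-.2906),.267)
hub("wrist","w2.npz",(.5434,-.1745)); hub("top","top0.npz",(.5447,-.1757)); hub("top","t2.npz",(.5447,-.1757))
E
```

```text
[76, 64, 78, 49, 9, 0, 0, 0, 0, 0, 0, 0, 0, 0, 0, 0, 0, 1, 2, 5, 7, 5, 0, 0, 0, 0, 0, 0, 0, 0, 0, 0, 0, 0, 4, 37, 61, 71, 96, 173, 12, 0, 0, 0, 0, 16, 73, 76, 85, 88, 78, 85, 88, 88, 87, 81, 90, 73, 6, 0, 0, 0, 0, 18, 101, 99, 80, 81, 69, 82, 67, 82]
wrist core [ 0.5455 -0.2871] z 0.26738001286224816 rim 29 notch 39.69030609926435 0.38130343457418164
[0, 0, 0, 0, 0, 0, 0, 0, 0, 0, 0, 0, 0, 0, 0, 0, 0, 0, 0, 0, 0, 0, 0, 0, 0, 0, 0, 0, 0, 0, 0, 0, 0, 0, 0, 0, 0, 0, 0, 0, 0, 0, 0, 0, 0, 0, 2, 1, 4, 3, 3, 1, 2, 3, 4, 3, 1, 2, 1, 0, 0, 0, 0, 0, 3, 2, 1, 0, 0, 0, 0, 0]
top core [ 0.5471 -0.2888] z 0.26809136685924173 rim 13 notch -45.0 nan
wrist hub [ 0.5434 -0.1744] lug 41.32676952072728 0.8382580801872241
   41.3 14 -5.0
   131.3 49 4.0
   221.3 73 1.1
   311.3 72 -3.5
top hub [ 0.5447 -0.1757] lug 38.34268440042612 0.485851648351674
   38.3 12 1.9
   128.3 9 4.8
   218.3 11 0.1
   308.3 2 -11.9
top hub [ 0.5447 -0.1757] lug 0.0 nan
   0.0 0 nan
   90.0 1 13.9
   180.0 0 nan
   270.0 1 -1.8ph.py:9: RuntimeWarning: invalid value encountered in scalar divide
  s=np.sum(h*np.exp(4j*np.radians(b))); return np.degrees(np.angle(s))/4, abs(s)/h.sum()
  return _methods._mean(a, axis=axis, dtype=dtype,
  ret = ret.dtype.type(ret / rcount)
```

```bash
python3 go.py .5450 -.1787 .23 18.7
```

```text
clock 5.63 pos [ 0.5473 -0.2919  0.2306] toolz [-0.001   0.0017 -1.    ] yaw 13.27 q7 0.63 op 59.7 rows [0.369  0.0791 0.0026] turn -0.0151
```

>>> send_rows --rows "0.08 0.02 0 -0.003;0.17 0.036 0 -0.007;0.26 0.055 0 -0.011;0.33 0.07 0 -0.015;0.369 0.079 0 -0.015;0.369 0.079 0 -0.015;0.369 0.079 0 -0.015;0.369 0.079 0 -0.015;0.369 0.079 0 -0.015;0.369 0.079 0 -0.015"

```text
clock: 6.47
tool_pos: [0.5448, -0.1828, 0.2311]
eef_rot: [0.585, 0.811, -0.0, 0.0]
contact_force: [-0.2, 0.6, -3.7]
opening: 0.679
finger_force: 25.0
```

```bash
python3 go.py .5450 -.1787 .23 18.7;python3 look.py top t3; python3 look.py side s3; python3 look.py wrist w3;  python3 go.py .5450 -.1787 .23 18.7
python3 - <<'E'
from meas import *
core("wrist","w3.npz",(.545,-.1757),.267); core("top","t3.npz",(.5447,-.1757),.267)
a=cv2.imread("pics/s3.png")[150:330,260:460]; cv2.imwrite("pics/s3c.png",cv2.resize(a,None,fx=3,fy=3,interpolation=cv2.INTER_CUBIC))
E
```

```text
clock 6.47 pos [ 0.5448 -0.1828  0.2311] toolz [-0.e+00 -9.e-04 -1.e+00] yaw 18.34 q7 0.54 op 59.8 rows [0.0128 0.0049 0.0037] turn -0.001
clock 6.62 pos [ 0.5449 -0.1819  0.2311] toolz [-1.e-04 -2.e-04 -1.e+00] yaw 18.42 q7 0.54 op 59.7 rows [0.0099 0.0036 0.0037] turn -0.0008
[77, 73, 70, 76, 47, 9, 0, 0, 0, 0, 0, 1, 1, 0, 0, 0, 0, 0, 1, 4, 6, 4, 4, 0, 0, 0, 0, 0, 0, 0, 0, 0, 0, 0, 0, 1, 39, 72, 67, 95, 185, 43, 0, 0, 0, 0, 9, 67, 83, 88, 87, 88, 95, 85, 89, 89, 84, 86, 79, 13, 0, 0, 0, 0, 3, 116, 102, 81, 77, 83, 78, 71]
wrist core [ 0.5431 -0.1776] z 0.2685756105588842 rim 27 notch -44.451115170723824 0.3884857055203144Traceback (most recent call last):
  File "<stdin>", line 2, in <module>
  File "meas.py", line 11, in core
    s=least_squares(lambda x:np.hypot(*(rim-x).T)-.022,[0,0],loss="soft_l1",f_scale=.001).x; c=c+s
      ~~~~~~~~~~~~~^^^^^^^^^^^^^^^^^^^^^^^^^^^^^^^^^^^^^^^^^^^^^^^^^^^^^^^^^^^^^^^^^^^^^^
    return func(*args, **kwargs)
    vector_fun = VectorFunction(
        fun_wrapped,
    ...<6 lines>...
        workers=workers
    )
    self._update_fun()
    ~~~~~~~~~~~~~~~~^^
    self.f = self.fun_wrapped(xp_copy(self.x))
             ~~~~~~~~~~~~~~~~^^^^^^^^^^^^^^^^^
    return np.atleast_1d(self.fun(x))
                         ~~~~~~~~^^^
    return self.f(x, *self.args, **self.kwargs)
           ~~~~~~^^^^^^^^^^^^^^^^^^^^^^^^^^^^^^
  File "meas.py", line 11, in <lambda>
    s=least_squares(lambda x:np.hypot(*(rim-x).T)-.022,[0,0],loss="soft_l1",f_scale=.001).x; c=c+s
                                        ~~~^~
ValueError: operands could not be broadcast together with shapes (0,) (2,)
```

>>> send_rows --rows "0.0105 0.004 0 0;0.0105 0.004 0.05 0;0.0105 0.004 0.08 0;0.0105 0.004 0.1 0;0.0105 0.004 0.1 0;0.0105 0.004 0.1 0;0.0105 0.004 0.1 0"

```text
clock: 7.2
tool_pos: [0.5455, -0.1778, 0.2015]
eef_rot: [0.584, 0.812, 0.0, 0.0]
contact_force: [0.3, 0.7, -3.0]
opening: 0.681
finger_force: 25.0
```

```bash
python3 look.py wrist w4; python3 look.py side s4; python3 go.py .5450 -.1787 .20 18.7
python3 - <<'E'
from meas import *
core("wrist","w4.npz",(.545,-.1757),.2385)
a=cv2.imread("pics/s4.png")[150:330,260:460]; cv2.imwrite("pics/s4c.png",cv2.resize(a,None,fx=3,fy=3,interpolation=cv2.INTER_CUBIC))
E
```

```text
clock 7.3 pos [ 0.5456 -0.1778  0.2017] toolz [ 1.1e-03 -2.0e-04 -1.0e+00] yaw 18.49 q7 0.53 op 59.5 rows [-0.0023 -0.0029  0.0058] turn -0.0006
[77, 72, 72, 68, 55, 12, 0, 0, 0, 0, 0, 0, 0, 0, 0, 0, 0, 0, 3, 3, 3, 7, 5, 0, 0, 0, 0, 0, 0, 0, 0, 0, 0, 0, 0, 2, 39, 64, 64, 102, 172, 24, 0, 0, 0, 0, 11, 63, 84, 88, 88, 84, 94, 87, 82, 93, 92, 89, 69, 8, 0, 0, 0, 0, 17, 106, 99, 82, 83, 80, 77, 72]
wrist core [ 0.5435 -0.1733] z 0.2390480624661467 rim 27 notch -44.80108617489509 0.38558355418224083
```

View pics/s4c.png

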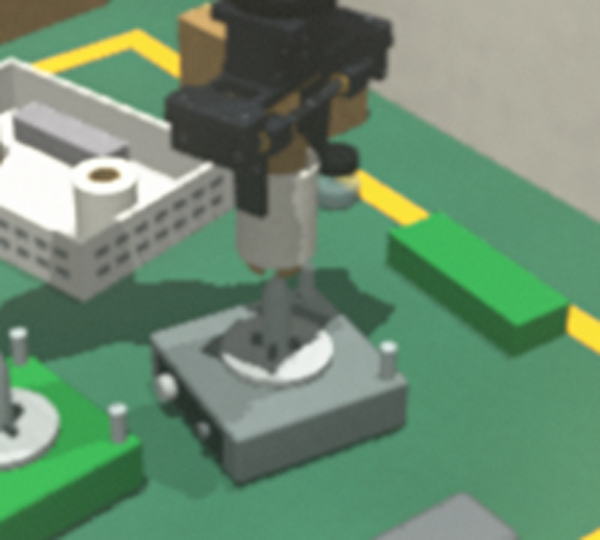

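The crop shows the roll upright, directly over the spindle at (275,290). The offset is about 1 mm, so I'm correcting that and lowering onto the spindle.

>>> send_rows --rows "-0.0025 -0.001 0.02 0;-0.0025 -0.001 0.05 0;-0.0025 -0.001 0.08 0;-0.0025 -0.001 0.11 0;-0.0025 -0.001 0.14 0;-0.0025 -0.001 0.16 0;-0.0025 -0.001 0.16 0;-0.0025 -0.001 0.16 0"

```text
clock: 7.97
tool_pos: [0.5449, -0.1783, 0.1527]
eef_rot: [0.584, 0.812, -0.0, -0.0]
contact_force: [0.4, -0.6, -2.9]
opening: 0.68
finger_force: 25.0
```

```bash
python3 go.py .5450 -.1787 .1226 18.5
```

```text
clock 7.97 pos [ 0.5449 -0.1783  0.1527] toolz [-9.e-04  3.e-04 -1.e+00] yaw 18.5 q7 0.52 op 59.9 rows [-0.0014 -0.0002  0.1002] turn 0.0
```

>>> send_rows --rows "0 0 0.02 0;0 0 0.04 0;0 0 0.055 0;0 0 0.065 0;0 0 0.075 0;0 0 0.085 0;0 0 0.094 0;0 0 0.097 0;0 0 0.097 0;0 0 0.097 0"

```text
clock: 8.8
tool_pos: [0.5452, -0.1784, 0.1241]
eef_rot: [0.584, 0.812, 0.0, 0.0]
contact_force: [0.4, -0.9, -2.8]
opening: 0.685
finger_force: 25.0
```

```bash
python3 go.py .5450 -.1787 .1226 18.5
```

```text
clock 8.8 pos [ 0.5452 -0.1784  0.1241] toolz [ 2.e-04  0.e+00 -1.e+00] yaw 18.5 q7 0.52 op 60.3 rows [-0.0006 -0.001   0.0052] turn 0.0
```

The core is about 1.5 mm above the platter, inside the lug zone, with no resistance. I'll lower the last bit and release.

>>> send_rows --rows "0 0 0.004 0;0 0 0.007 0;0 0 0.007 0;0 0 0.007 0"

```text
clock: 9.13
tool_pos: [0.5455, -0.1787, 0.1228]
eef_rot: [0.584, 0.811, 0.0, 0.001]
contact_force: [-2.0, 1.2, 5.3]
opening: 0.68
finger_force: 25.0
```

>>> send_rows --rows "0 0 0 0;0 0 0 0;0 0 0 0;0 0 0 0;0 0 0 0;0 0 0 0" --jaw -0.9

```text
clock: 9.63
tool_pos: [0.5452, -0.1784, 0.1219]
eef_rot: [0.584, 0.812, 0.0, -0.0]
contact_force: [0.4, 1.2, 0.1]
opening: 0.948
finger_force: 0.0
```

>>> send_rows --rows "0 0 -0.05 0;0 0 -0.15 0;0 0 -0.25 0;0 0 -0.35 0;0 0 -0.45 0;0 0 -0.45 0;0 0 -0.45 0"

```text
clock: 10.22
tool_pos: [0.5461, -0.1787, 0.2587]
eef_rot: [0.584, 0.812, 0.001, 0.002]
contact_force: [-0.0, 0.2, -1.8]
opening: 0.95
finger_force: 0.0
```

```bash
python3 go.py .5450 -.1787 .25 18.5; python3 look.py wrist w5; python3 look.py side s5
python3 - <<'E'
from meas import *
for z in (.16,.17): core("wrist","w5.npz",(.5437,-.1744),z)
a=cv2.imread("pics/s5.png")[150:330,260:460]; cv2.imwrite("pics/s5c.png",cv2.resize(a,None,fx=3,fy=3,interpolation=cv2.INTER_CUBIC))
E
```

```text
clock 10.22 pos [ 0.5461 -0.1787  0.2587] toolz [ 0.0039 -0.001  -1.    ] yaw 18.49 q7 0.53 op 83.6 rows [ 0.0014 -0.0036  0.0288] turn -0.0
[19, 22, 21, 18, 22, 1, 0, 0, 0, 0, 1, 31, 23, 19, 18, 20, 21, 21, 20, 17, 21, 21, 18, 5, 0, 0, 0, 0, 1, 13, 21, 19, 22, 19, 22, 18, 21, 19, 21, 21, 35, 4, 0, 0, 0, 0, 2, 14, 21, 22, 21, 21, 23, 22, 22, 21, 21, 25, 11, 0, 0, 0, 0, 0, 6, 22, 19, 22, 21, 20, 24, 21]
wrist core [ 0.542  -0.1751] z 0.16031389972060195 rim 37 notch 40.08315316408593 0.41099389074137105Traceback (most recent call last):
  File "<stdin>", line 2, in <module>
  File "meas.py", line 11, in core
    s=least_squares(lambda x:np.hypot(*(rim-x).T)-.022,[0,0],loss="soft_l1",f_scale=.001).x; c=c+s
      ~~~~~~~~~~~~~^^^^^^^^^^^^^^^^^^^^^^^^^^^^^^^^^^^^^^^^^^^^^^^^^^^^^^^^^^^^^^^^^^^^^^
    return func(*args, **kwargs)
    vector_fun = VectorFunction(
        fun_wrapped,
    ...<6 lines>...
        workers=workers
    )
    self._update_fun()
    ~~~~~~~~~~~~~~~~^^
    self.f = self.fun_wrapped(xp_copy(self.x))
             ~~~~~~~~~~~~~~~~^^^^^^^^^^^^^^^^^
    return np.atleast_1d(self.fun(x))
                         ~~~~~~~~^^^
    return self.f(x, *self.args, **self.kwargs)
           ~~~~~~^^^^^^^^^^^^^^^^^^^^^^^^^^^^^^
  File "meas.py", line 11, in <lambda>
    s=least_squares(lambda x:np.hypot(*(rim-x).T)-.022,[0,0],loss="soft_l1",f_scale=.001).x; c=c+s
                                        ~~~^~
ValueError: operands could not be broadcast together with shapes (0,) (2,)
```

The core top measures 0.160 m, which is the platter height plus 100 mm, so the roll is home. It is on the spindle axis, its notches are at 40°, and the arm is clear. Handing in.

```bash
python3 -c "
from plant import finish_job
print(finish_job())"
```

```text
the job is handed in; nothing more can be done
None
```

The roll is on the grey rewinder's spindle, notches over the lugs and sitting fully home (core top measured at 0.160 m); the arm is clear and the job was handed in at about 10 s on the robot's clock, with no verdict returned.

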